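# Load a flanged syringe into the slotted dosing stand

### The arm

A 6-joint arm with a two-finger parallel gripper is mounted at the origin on a cart in front of the work surface, level with it; the furniture and walls round the work are solid. World frame = base frame: x ahead of the robot, y to its left, z up, the work surface at z = 0. Lengths are in m, angles in rad, forces in N, time in s.
With the tool pointing down it reaches from about 0.35 to 0.975 m from the base axis. Payload 4.9 kg.
Tool frame: the origin (TCP) lies at the very end of the fingers, on their centre line; the grasp point (between the pads) lies bot.grip_depth behind it (bot.grip_depth is the distance from the TCP to the grasp point, in m); z points along the fingers, y is the line along which they close (so a half turn about z gives the same grasp; the last joint's range is limited). The gripper opens to 85 mm and grips with 20 to 120 N. Pads are 22 mm wide; open, the fingers measure 114 mm over their backs; the gripper's body (76 mm by 85 mm) begins 54 mm behind the grasp point. The pads swing forward as they close: fully open they stand 13 mm farther back than shut.
Start: joints at [1.17, 0.053, 1.613, -0, 1.476, -0.119], TCP at [0.174, 0.6, 0.231] pointing down, gripper open.
Joint ranges: [-3.01, 3.01], [-1.01, 2.22], [0.06, 2.58], [-1.02, 4.17], [0.09, 2.62], [-3.14, 3.14]. Speed limits (rad/s): [2.57, 2.57, 3.14, 3.14, 3.14, 3.14].

### API

Orientations are given as a unit quaternion [x, y, z, w].
In Python, from rig import bot gives the robot as it stands. Calls block until the motion is done:
- bot.reach(position, orientation): joint-space move of the TCP to a pose.
- bot.movel(position, orientation=None, speed=0.15): straight line of the TCP; orientation=None keeps the orientation; speed is the mean speed in m/s.
- bot.move_j(angles): joint-space move.
- bot.let_go() and bot.close(strength=None): open the fingers fully, or close them until they stop; strength is the grip in N (None keeps the last).
- bot.wait(seconds).
- bot.ik(position, orientation): joint angles nearest the present ones, or None.
- bot.observe(): the state.
- bot.read_camera(name): name is "scene" or "top" or "wrist"; returns a dict with "image" (400x640x3 uint8, red, green, blue), "range_z" (400x640 float32, m along the optical axis (not along the pixel's ray), 0 where there is no reading), "mtx" (3x3 intrinsics, pixels), "R" (3x3) and "t" (3): a world point X has camera coordinates R X + t. Camera axes: x right, y down, z forward; pixel columns grow to the right and rows downward; lengths in m; the calibration is good to about 2 mm. A picture is of the moment at which its call begins.
A pose or a line that the arm cannot do raises bot.PlanningError and nothing moves.
- bot.job_done(): hands the job in; it is judged then, once.
The state is a dict: "time": time; "joint_pos": joint angles; "joint_velocities": joint speeds; "joint_efforts": joint torques, N m; "ee_pos": TCP position; "tcp_rot": TCP orientation; "wrist_force": force on the tool from outside, world axes, zero at the start; "ft_torque": the same for the moment, N m; "grip_width": finger opening in m; "grasp_force": force on a finger pad.
Only numpy, scipy, OpenCV 4.12 (cv2) and the standard library are available. Lean on these libraries where they do the work, as an engineer would, in place of code of your own. Each camera call takes 0.05 s, during which the arm holds its last target. There are 200 camera calls.

### The job

Take the syringe whose plunger is drawn out from the wooden rack and load it into the dosing stand: slide it in from the open front, upright, with its flange under the two lips, and push it gently home against the stop until the sprung catch has come up behind the flange, then let go. Where the stop has been set is not known, so feel for it and do not force the plastic flange; leave the other syringe in the rack and the things around where they are.

Things in the scene. Friction and masses are not known exactly. Their poses are not given: they have to be found in the camera images.
- syringe_mid (a point): Charged syringe, 60 g, upright in the rack: white barrel 26 mm wide, 68 long, grey tip cap, oblong white flange 50 x 26 x 4, above it a cross-shaped grey plunger rod 60 long with a thumb disc 29 wide. The plunger does not move. Point: on the axis, half-way up (152 mm in all), 8 mm below the flange's underside. Axes: z up the axis, y along the flange's 50 mm side.
- syringe_rod (a point): Middle of the charged syringe's plunger rod, where it is gripped: 34 mm above the flange's underside. The rod runs from 30 mm below to 30 mm above this point and measures 18 mm over its ribs, which point along x and y (8 mm thick). Axes as syringe_mid. Pinched across y it leans easily when pushed along x; pinched along x it stays upright.
- spare_mid (a point): The other, empty syringe, in the other hole of the rack: same barrel and flange, but its plunger is pushed in, so that only 14 mm of rod and the thumb disc stand above the flange. It stays. Point on its axis, 31 mm below the flange's underside.
- stand: Dosing stand, fixed: grey base 164 x 112 x 12 mm, two steel posts at the back, on them an aluminium head with the slotted plate, 66 mm wide, from 68 mm in front of the origin to 70 mm behind it. Origin under the base, below the slot's middle line. x points from the open front to the back (the way the syringe is pushed), z up. Nothing on the head is higher than 126 mm.
- slot (a point): Middle of the slotted plate's front edge, at its top face, 112 mm above the table; axes as the stand. The plate is 6 mm thick. Its slot runs along x at y = 0 and is 29 mm wide for the barrel; the mouth flares to 39 mm over the first 11 mm. The flange slides on the plate at both sides of the slot. Under the lips, side walls 53 mm apart guide the flange; they flare at the front.
- lips (a point): Middle between the front edges of the two lips under which the flange slides, at the height of their undersides: 18 mm behind slot, 5.5 mm above the plate (so the flange has 1.5 mm of play in height). The lips are 4 mm thick, leave 31 mm between them for the rod, and end in a turned-up lead-in 9 mm long at the front, which is up to 13 mm above the plate.
- seat (a point): On the slot's middle line at plate height, 68 mm behind slot: the middle of where the seated syringe's axis may lie. The flange runs against two steel stop blocks that a user clamps anywhere; they are not measured. Home, the axis lies up to 15 mm before or behind this point along the stand's x. The stop does not yield.
- catch (a joint): Sprung catch carried by the stop: two ramped steel teeth standing 4 mm up through the plate. Metres, 0 = up, about 0.0025 to 0.004 pressed down by the flange. The flange meets the teeth with its axis 40 mm short of home and rides over them with 1 to 4 N of drag. They spring up behind it only in the last 1.5 mm before the stop; then the value is near 0 again.
- rack: Wooden rack, fixed, 90 mm deep, 190 mm wide, 98 mm high; origin at its underside's centre. Two 28.5 mm holes through its top board lie 48 mm from the origin along its y and -y; a syringe hangs in each, its flange on the top board. Which hole has which syringe varies.
- dropper: Bystander: small dropper bottle, 34 mm wide, 102 mm high. Origin at its underside.
- muller: Bystander: glass muller with a turned brown handle, 60 mm wide, 104 mm high. Origin at its underside.
- jar: Bystander: black pigment jar with a grey lid, 44 mm wide, 71 mm high. Origin at its underside.
- tape_roll: Bystander: roll of masking tape lying flat, 104 mm wide, 25 mm high. Origin at its underside.

How it is judged:
On the way:
1. the flange has been slid in between the plate and the lips and rides over the catch (x of syringe_mid in the frame of slot between 0.01 and 0.084 m and y of syringe_mid in the frame of slot between -0.003 and 0.003 m and z of syringe_mid in the frame of slot between -0.0105 and -0.004 m and value of joint catch above 0.0014 m), for 0.1 s.
At the end, for the whole second after the job is handed in: The syringe is upright (within 0.08 rad) and at rest in the stand, its flange between plate and lips (axis within 3 mm of the slot's middle line), home against the stop, with the catch fully up behind the flange (below 1 mm) (x of syringe_mid in the frame of slot between 0.0513 and 0.086 m and y of syringe_mid in the frame of slot between -0.003 and 0.003 m and z of syringe_mid in the frame of slot between -0.0105 and -0.004 m and angle between syringe_mid's own z axis and vertical below 0.08 rad and value of joint catch below 0.001 m and linear speed of syringe below 0.02 m/s); the robot touches nothing.
It fails at once if the syringe is forced into the stand: more than 15 N between the two once the flange is 45 mm or more into the slot (contact force between syringe and stand above 15 N and x of syringe_mid in the frame of slot between 0.045 and 0.1 m and y of syringe_mid in the frame of slot between -0.02 and 0.02 m).
It fails at once if the syringe is struck or jammed against the stand with more than 40 N (contact force between syringe and stand above 40 N).
It fails at once if the other syringe is shifted by more than 15 mm (distance of spare_mid from where it was at the start of the episode above 0.015 m).
It fails at once if the dropper, muller, jar or tape roll is shifted by more than 20 mm (distance of any of dropper, muller, jar, tape_roll from where it was at the start of the episode above 0.02 m).
It fails at once if the syringe is tipped by more than 35 degrees (angle between syringe_mid's own z axis and vertical above 0.6 rad).
It also fails if it takes over 51 s, if anything falls off the work surface, if the arm or the gripper's body presses on something with over 40 N, if the wrist force passes 120 N, or if a joint passes its speed limit or range.

## Working session

There is one attempt and no reset: what is moved stays moved. The work goes in short steps, each a Python script; the robot and the scene stay as the last script left them, time stands still between calls to the robot, and variables do not carry over. Pictures are saved under pics/ and viewed, at most 10 in all, crops included, and the job is handed in when it is done.

```bash
mkdir -p pics; ls; python3 - <<'E'
from rig import bot
import cv2,numpy as np
for n in("scene","top"):
    c=bot.read_camera(n); cv2.imwrite(f"pics/{n}0.png",c["image"][:,:,::-1]); np.savez(f"pics/{n}0.npz",**{k:c[k] for k in("image","range_z","mtx","R","t")})
    print(n,c["mtx"].round(1).tolist(),c["R"].round(3).tolist(),c["t"].round(3))
s=bot.observe(); print(bot.grip_depth,s)
E
```

```text
pics
scene [[506.7, 0.0, 325.6], [0.0, 506.7, 192.2], [0.0, 0.0, 1.0]] [[0.478, -0.878, 0.009], [-0.665, -0.369, -0.65], [0.574, 0.304, -0.76]] [-0.405  0.419  1.099]
top [[478.2, 0.0, 324.5], [0.0, 478.2, 203.9], [0.0, 0.0, 1.0]] [[0.009, -1.0, 0.004], [-0.991, -0.01, -0.137], [0.137, -0.003, -0.991]] [-0.158  0.585  1.443]
0.0187 {'time': 0.1, 'joint_pos': array([ 1.17000873e+00,  5.33254894e-02,  1.61415598e+00, -7.24675343e-06,
        1.47601431e+00, -1.19013203e-01]), 'joint_velocities': array([ 0.00024744, -0.00091189, -0.00559368, -0.00093639, -0.00421205,
       -0.00119042]), 'joint_efforts': array([ 7.23921348e-04, -3.94903135e+01, -3.71365356e+01,  2.98999601e-05,
        3.88669461e-03,  1.61185966e-05]), 'ee_pos': array([0.17357427, 0.59982315, 0.23016491]), 'tcp_rot': array([ 1.40421168e-01,  9.90091405e-01, -9.20535228e-04, -2.41051902e-04]), 'wrist_force': array([ 0.04162605, -0.08841441, -0.06628615]), 'ft_torque': array([-0.05276117, -0.02288193,  0.02994501]), 'grasp_force': 0.0, 'grip_width': 0.08515135933602766}
```

View pics/top0.png

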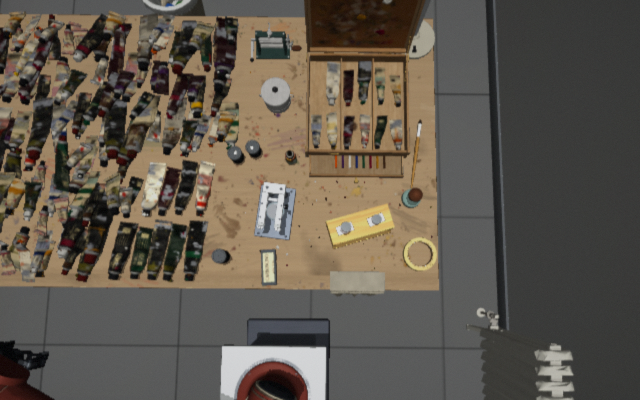

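View pics/scene0.png

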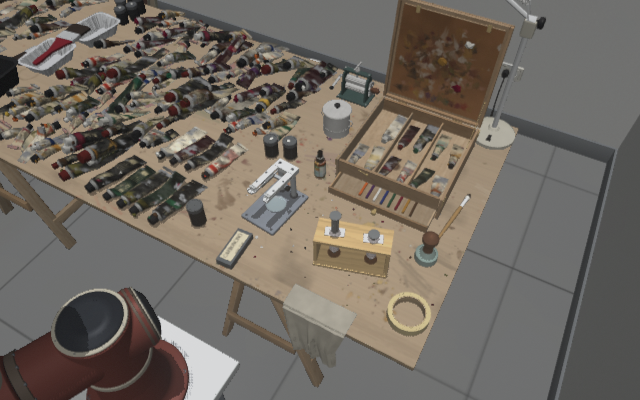

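The charged syringe is in the rack's left hole, at about (346,228) in the top view. The stand's head spans about (258-293, 182-235). Next I'll zoom in and build a metric height map.

```bash
cat > h.py <<'E'
import numpy as np,cv2
def cloud(c):
    K,R,t,z=c["mtx"],c["R"],c["t"],c["range_z"]
    v,u=np.mgrid[:z.shape[0],:z.shape[1]]
    p=np.stack([(u-K[0,2])/K[0,0]*z,(v-K[1,2])/K[1,1]*z,z],-1)
    return np.where((z>0)[...,None],(p-t)@R,np.nan)
E
python3 - <<'E'
from h import *
c=np.load("pics/top0.npz");P=cloud(c)
s=np.load("pics/scene0.npz");Q=cloud(s)
a=cv2.resize(c["image"][170:260,245:405],None,fx=5,fy=5,interpolation=cv2.INTER_CUBIC)[:,:,::-1][:, :800]
b=cv2.resize(s["image"][145:285,235:400],None,fx=4,fy=4,interpolation=cv2.INTER_CUBIC)[:,:,::-1]
cv2.imwrite("pics/topz.png",a);cv2.imwrite("pics/scz.png",b)
for n,C in(("top",P),("scene",Q)):
  m=(C[...,0]>.3)&(C[...,0]<.75)&(C[...,1]>-.3)&(C[...,1]<.3)
  def rep(name,lo,hi,box):
    k=m&(C[...,2]>lo)&(C[...,2]<hi)&(C[...,0]>box[0])&(C[...,0]<box[1])&(C[...,1]>box[2])&(C[...,1]<box[3])
    q=C[k]
    if len(q)<4: print(n,name,len(q));return
    r=cv2.minAreaRect(q[:,:2].astype(np.float32)*1000)
    print(n,name,len(q),"med",np.median(q,0).round(3),"rect",[np.round(x,1) for x in r])
  for nm,px in (("syr",(228,346)),("spare",(220,376)),("stand",(210,275))):
    if n=="top": print(nm,C[px].round(3))
  rep("rackTop",.09,.105,(.3,.75,-.3,.02)); rep("disc",.145,.19,(.3,.75,-.3,.02)); rep("spare",.111,.135,(.3,.75,-.3,.02))
  rep("standhead",.105,.13,(.3,.75,.03,.16)); rep("base",.006,.02,(.3,.75,.0,.2))
E
```

```text
syr [ 0.5   -0.213  0.174]
spare [ 0.529 -0.303  0.12 ]
stand [0.57  0.004 0.007]
top rackTop 1088 med [ 0.516 -0.234  0.099] rect [array([ 603.4, -141.7]), array([289.1, 316. ]), np.float64(0.4)]
top disc 80 med [ 0.506 -0.211  0.167] rect [array([ 507.8, -211.6]), array([25.5, 25.7]), np.float64(89.2)]
top spare 476 med [ 0.59  -0.017  0.122] rect [array([ 565.1, -140.3]), array([320.9, 141.3]), np.float64(88.6)]
top standhead 114 med [0.541 0.035 0.121] rect [array([568.1,  36.8]), array([ 14. , 129.2]), np.float64(89.4)]
top base 1599 med [0.537 0.066 0.009] rect [array([537.5, 100.1]), array([199.8, 422.6]), np.float64(90.0)]
scene rackTop 1377 med [ 0.506 -0.233  0.098] rect [array([ 602.2, -143.6]), array([325.2, 288.6]), np.float64(86.5)]
scene disc 112 med [ 0.501 -0.211  0.165] rect [array([ 503.2, -209.9]), array([29.5, 26.1]), np.float64(26.9)]
scene spare 564 med [ 0.572 -0.019  0.12 ] rect [array([ 528.4, -126.1]), array([336.2, 136.1]), np.float64(71.9)]
scene standhead 144 med [0.53  0.035 0.12 ] rect [array([565.9,  38.4]), array([ 18.8, 132.7]), np.float64(88.6)]
scene base 1139 med [0.519 0.033 0.012] rect [array([534.9,  99.6]), array([199.8, 429.4]), np.float64(89.9)]
```

View pics/topz.png

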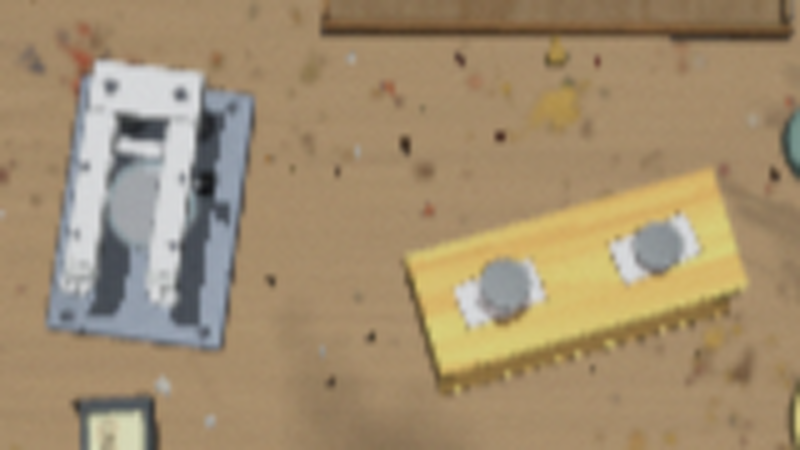

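View pics/scz.png

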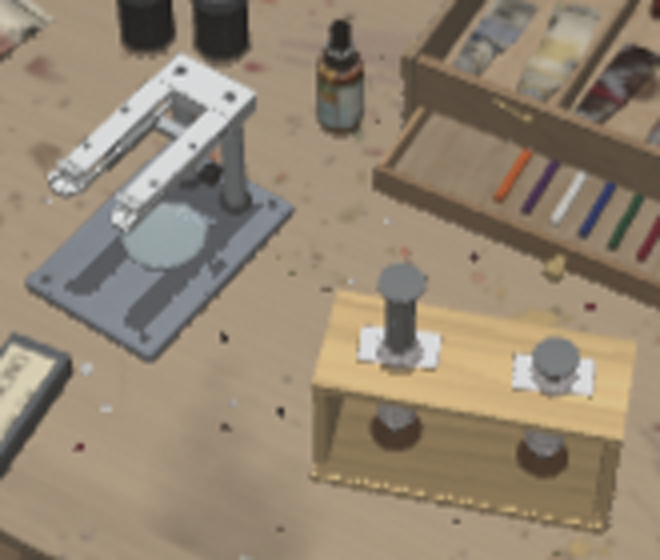

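The top view shows the rack with the charged syringe at zoom (505,285) and the spare at (658,247), both flanges along the rack's y. The stand's slot opens towards the robot: front at (120,285), back bridge at (150,85), so its yaw is about -0.1. Next is a close look with the wrist camera.

```bash
cat >> h.py <<'E'
from scipy.spatial.transform import Rotation as Ro
def ori(yaw,flip=0):
    # tool z down, tool y along heading yaw
    y=np.array([np.cos(yaw),np.sin(yaw),0])*(-1 if flip else 1); z=np.array([0,0,-1.]); x=np.cross(y,z)
    return Ro.from_matrix(np.stack([x,y,z],1)).as_quat()
def look(bot,name):
    c=bot.read_camera("wrist"); cv2.imwrite(f"pics/{name}.png",c["image"][:,:,::-1]); np.savez(f"pics/{name}.npz",**{k:c[k] for k in("image","range_z","mtx","R","t")}); return c
E
python3 - <<'E'
from h import *
from rig import bot
for f in (0,1): print(f,bot.ik([.5,-.21,.34],ori(.24,f)),bot.ik([.57,.04,.34],ori(-.12,f)))
f=min((0,1),key=lambda f:abs(bot.ik([.5,-.21,.34],ori(.24,f))[5]-0))
p=bot.observe()["ee_pos"];bot.movel([p[0],p[1],.34],speed=.25)
for n,p,y in(("wst",[.52,.04,.36],-.12),("wsy",[.47,-.21,.38],.24)):
    bot.reach(p,ori(y,f)); c=look(bot,n); print(f,n,c["mtx"][0,0],c["R"].round(2).tolist(),(-c["R"].T@c["t"]).round(3),bot.observe()["time"],bot.observe()["joint_pos"].round(2))
a=cv2.imread("pics/wst.png");b=cv2.imread("pics/wsy.png");cv2.imwrite("pics/w2.png",cv2.resize(np.vstack([a,b]),(480,600)))
E
```

```text
0 [-5.34880665e-01 -1.86376909e-01  1.66233638e+00 -4.44089210e-16
  1.66563319e+00 -7.74880665e-01] [-6.01632539e-02 -1.16034951e-01  1.59932635e+00 -4.44089210e-16
  1.65830125e+00  5.98367461e-02]
1 [-5.34880665e-01 -1.86376909e-01  1.66233638e+00 -4.44089210e-16
  1.66563319e+00  2.36671199e+00] [-6.01632539e-02 -1.16034951e-01  1.59932635e+00 -4.44089210e-16
  1.65830125e+00 -3.08175591e+00]
0 wst 303.3443356976336 [[0.99, -0.12, -0.0], [-0.11, -0.95, 0.29], [-0.03, -0.29, -0.96]] [0.529 0.116 0.503] 3.075 [-0.06 -0.24  1.67  0.    1.71  0.05]
0 wsy 303.3443356976336 [[0.97, 0.24, 0.0], [0.23, -0.93, 0.29], [0.07, -0.28, -0.96]] [ 0.452 -0.136  0.523] 4.125 [-0.56 -0.26  1.66  0.    1.74 -0.8 ]
```

View pics/w2.png

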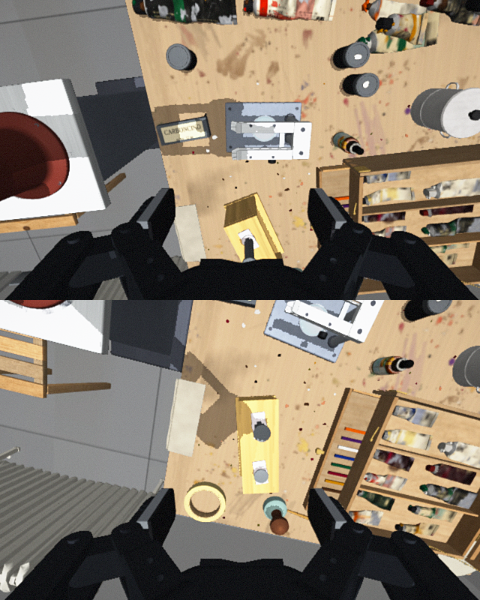

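The wrist views show the stand head at about (232-310,120-160) and the charged syringe with its disc at about (262,430) in the lower picture. The paint box is clear of both. I'll fit poses to the close-range clouds.

```bash
python3 - <<'E'
from h import *
def rect(q):
    r=cv2.minAreaRect(q[:,:2].astype(np.float32)*1000); return np.round(r[0],1),np.round(r[1],1),round(r[2],1)
for f in("wst","wsy","top0","scene0"):
    c=np.load(f"pics/{f}.npz");P=cloud(c);im=c["image"].astype(int)
    b=(abs(P[...,0]-.565)<.11)&(abs(P[...,1]-.04)<.09)
    h=P[b&(P[...,2]>.11)&(P[...,2]<.135)]
    ba=P[b&(P[...,2]>.008)&(P[...,2]<.017)]
    if len(h)>9: print(f,"head",len(h),rect(h),"z",np.percentile(h[:,2],[5,50,95]).round(4))
    if len(ba)>9: print(f,"base",len(ba),rect(ba))
    s=(abs(P[...,0]-.52)<.09)&(abs(P[...,1]+.25)<.12)
    d=P[s&(P[...,2]>.158)&(P[...,2]<.175)]
    if len(d)>9: print(f,"disc",len(d),d.mean(0).round(4),rect(d))
    rk=P[s&(P[...,2]>.092)&(P[...,2]<.108)]
    if len(rk)>50: print(f,"rack",len(rk),rect(rk))
    w=s&(P[...,2]>.09)&(P[...,2]<.112)&(im.min(-1)>130)&(im.max(-1)-im.min(-1)<40)
    fl=P[w];
    for nm,k in(("A",fl[:,1]>-.257),("B",fl[:,1]<-.257)):
        if k.sum()>9: print(f,"flange",nm,k.sum(),rect(fl[k]),np.median(fl[k],0).round(4))
E
```

```text
wst head 3643 (array([ 5.661e+02, -1.000e-01]), array([ 79.5, 138.3]), 82.4) z [0.1116 0.1213 0.123 ]
wst base 3988 (array([562.5,   6.4]), array([109.3, 164. ]), 83.4)
wst disc 81 [ 0.504  -0.2001  0.1649] (array([ 504.2, -200. ]), array([23.6,  8.2]), 5.6)
wst rack 2306 (array([ 507.8, -221.7]), array([ 74.5, 118.9]), 16.7)
wst flange A 292 (array([ 505.6, -211.5]), array([26.8, 53.2]), 21.4) [ 0.5045 -0.1998  0.102 ]
wsy head 3459 (array([569.9, -15.8]), array([149.5,  61.1]), 10.8) z [0.1121 0.1216 0.1235]
wsy base 4383 (array([558.6,   1.6]), array([102.9, 166. ]), 89.8)
wsy disc 427 [ 0.5044 -0.2104  0.1659] (array([ 504.4, -210.6]), array([27.4, 27.8]), 60.0)
wsy rack 5467 (array([ 518.1, -257.1]), array([ 73.2, 190.8]), 16.7)
wsy flange A 307 (array([ 504.5, -210. ]), array([27.8, 49.6]), 21.9) [ 0.4983 -0.1973  0.1026]
wsy flange B 263 (array([ 532.7, -302.3]), array([27.7, 49.8]), 25.3) [ 0.5279 -0.2895  0.1021]
top0 head 714 (array([568.4,  -1.8]), array([ 78.9, 138.6]), 83.2) z [0.1133 0.1218 0.127 ]
top0 base 935 (array([565.5,  39.2]), array([213.7, 178.4]), 0.5)
top0 d
[... 183 characters left out ...]
05.7, -211.3]), array([24.8, 48.7]), 20.6) [ 0.5008 -0.2011  0.1034]
top0 flange B 73 (array([ 533.6, -303.3]), array([25.3, 49.2]), 24.0) [ 0.5309 -0.2926  0.1028]
scene0 head 773 (array([5.661e+02, 2.000e-01]), array([ 81.2, 142.5]), 82.0) z [0.111  0.1201 0.1241]
scene0 base 1357 (array([560.5,   5.5]), array([114.7, 166.6]), 84.1)
scene0 disc 99 [ 0.503  -0.2108  0.1652] (array([ 503.2, -209.9]), array([29.5, 26.1]), 26.9)
scene0 rack 1788 (array([ 517.8, -256.2]), array([ 79.9, 190.6]), 16.2)
scene0 flange A 131 (array([ 504.6, -210.5]), array([33.1, 49.7]), 20.2) [ 0.5015 -0.2139  0.1016]
scene0 flange B 125 (array([ 533. , -302.1]), array([31.3, 49.6]), 23.7) [ 0.5283 -0.3043  0.1015]
```

```bash
python3 - <<'E'
from h import *
for f in("wst","wsy","top0"):
    c=np.load(f"pics/{f}.npz");P=cloud(c)
    b=(abs(P[...,0]-.565)<.11)&(abs(P[...,1]-.0)<.07)
    h=P[b&(P[...,2]>.1185)&(P[...,2]<.128)]
    a=-np.deg2rad(7);o=np.array([.5625,.003])
    e=np.array([np.cos(a),np.sin(a)]);n=np.array([-e[1],e[0]])
    X=(h[:,:2]-o)@e;Y=(h[:,:2]-o)@n
    print(f,"X range",np.percentile(X,[.5,99.5]).round(4))
    R=[]
    for x0 in np.arange(-.065,.065,.01):
        k=(X>=x0)&(X<x0+.01);y=np.sort(Y[k])
        if len(y)<6: continue
        g=np.argmax(np.diff(y)); R.append([x0+.005,y[0],y[g],y[g+1],y[-1],len(y)])
    R=np.array(R);print((R*1000).round(1)[:, :5])
    # refine yaw: midline of gap
    k=(R[:,3]-R[:,2]>.025);m=(R[k,2]+R[k,3])/2
    if k.sum()>3: print("gap mid fit",np.polyfit(R[k,0],m,1),"yaw",np.rad2deg(a+np.polyfit(R[k,0],m,1)[0]),"edges",[np.rad2deg(np.polyfit(R[k,0],R[k,j],1)[0]).round(2) for j in(2,3)])
E
```

```text
wst X range [-0.0556  0.0718]
[[-60.  -30.6 -13.7  18.8  37.1]
 [-50.  -30.5 -12.8  17.7  35.5]
 [-40.  -30.  -12.7  17.9  35.4]
 [-30.  -29.9 -12.9  18.   35.3]
 [-20.  -29.9 -12.7  18.   35.4]
 [-10.  -30.  -12.4  18.   35.3]
 [  0.  -29.7 -12.5  18.1  35.4]
 [ 10.  -29.9 -12.6  17.9  35.6]
 [ 20.  -29.7 -12.4  18.   36.1]
 [ 30.  -30.  -12.2  19.5  35.5]
 [ 40.  -30.   10.4  11.8  35.7]
 [ 50.  -28.3  20.   21.   36.3]
 [ 60.  -28.  -21.9 -20.7  36.3]]
gap mid fit [0.00824581 0.00288116] yaw -6.527549814728673 edges [np.float64(0.64), np.float64(0.3)]
wsy X range [-0.0553  0.0718]
[[-60.  -31.4 -22.8 -20.7 -15.4]
 [-50.  -31.1 -20.5 -19.9 -13.7]
 [-40.  -31.1 -17.1 -16.5 -13.2]
 [-30.  -31.2 -13.9 -13.4 -13.3]
 [-20.  -31.  -21.  -20.5 -13. ]
 [-10.  -30.7 -13.6 -12.6 -12.6]
 [  0.  -30.8 -13.3 -12.5 -12.5]
 [ 10.  -30.7 -28.6 -28.  -13.1]
 [ 20.  -30.6 -24.9 -24.1 -12.7]
 [ 30.  -30.6 -13.2  17.9  19.3]
 [ 40.  -30.2  -0.7   0.5  23.7]
 [ 50.  -30.2 -14.8 -14.   27.2]
 [ 60.  -30.   14.8  15.4  31.1]]
top0 X range [-0.0563  0.0742]
[[-50.  -29.7 -14.5  17.3  32.6]
 [-40.  -31.  -13.9  16.   34.9]
 [-30.  -29.6 -14.3  17.3  33.1]
 [-20.  -31.2 -13.9  18.6  34.5]
 [-10.  -29.9 -14.   17.   33.2]
 [  0.  -31.2 -13.5  18.5  34.7]
 [ 10.  -30.  -14.5  17.3  35.5]
 [ 20.  -31.2 -13.4  19.3  33.9]
 [ 30.  -30.2 -14.6  19.8  35.1]
 [ 40.  -30.4 -13.8  16.9  34.7]
 [ 50.  -30.2  20.9  24.1  33.4]
 [ 60.  -28.5  10.6  13.2  34.8]]
gap mid fit [0.0107881  0.00193604] yaw -6.381887421963078 edges [np.float64(0.18), np.float64(1.05)]
```

Syringe axis is (0.5045,-0.2105) with yaw 0.37. The stand origin is about (0.5635,0.0055) with yaw -6.5°, and the measured sizes match (disc 28, flange 27x50, gap 30.5, base 109x164). Now the grasp.

```bash
cat >> h.py <<'E'
SY=np.deg2rad(-6.5); E=np.array([np.cos(SY),np.sin(SY),0]); N=np.array([-E[1],E[0],0])
SLOT=np.array([.5635,.0055,.112])-.068*E
E
python3 - <<'E'
from h import *
from rig import bot
q=ori(.37); z=.132+.005-bot.grip_depth; p=np.array([.5045,-.2105,z])
bot.reach(p+[0,0,.10],q); bot.movel(p,speed=.15)
s=bot.observe();print(s["ee_pos"].round(4),s["wrist_force"].round(2))
bot.close(60)
s=bot.observe();print(s["ee_pos"].round(4),s["wrist_force"].round(2),s["grip_width"],s["grasp_force"],s["time"])
bot.movel(p+[0,0,.125],speed=.12)
s=bot.observe();print(s["ee_pos"].round(4),s["wrist_force"].round(2),s["grip_width"],s["time"])
pre=SLOT-.04*E; pre[2]=z+.125
bot.reach(pre,ori(SY)); s=bot.observe();print(pre.round(4),s["ee_pos"].round(4),s["wrist_force"].round(2),s["time"])
for n in("top","scene","wrist"):
    c=bot.read_camera(n);cv2.imwrite(f"pics/{n}1.png",c["image"][:,:,::-1]);np.savez(f"pics/{n}1.npz",**{k:c[k] for k in("image","range_z","mtx","R","t")})
a=cv2.imread("pics/wrist1.png");b=cv2.imread("pics/scene1.png");cv2.imwrite("pics/c1.png",cv2.resize(np.vstack([a,b]),(480,600)))
E
```

```text
[ 0.5055 -0.2111  0.12  ] [0.28 0.44 1.09]
[ 0.5047 -0.2107  0.1188] [-1.05  0.08  1.82] 0.022938324785881238 58.35934281349182 6.2667
[ 0.504  -0.2102  0.242 ] [-0.37 -0.17 -0.72] 0.022554639884874703 7.4583
[0.4562 0.0177 0.2433] [0.4563 0.0173 0.243 ] [-0.25  0.06 -0.79] 8.3833
```

View pics/c1.png

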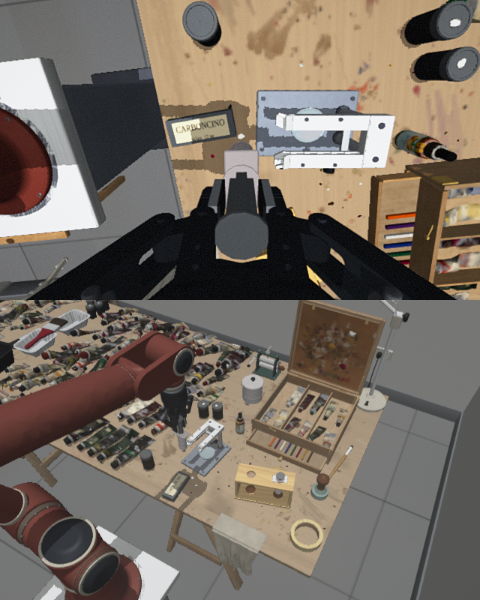

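The syringe is held: its disc is at (240,237) and its white flange at (240,160) in front of the pads. Next I'll check its yaw and lateral offset in the hand from the cloud.

```bash
python3 - <<'E'
from h import *
c=np.load("pics/wrist1.npz");P=cloud(c);im=c["image"].astype(int)
g=np.array([.4563,.0173,0])
d=P-g; X=d@E;Y=d@N;Z=P[...,2]
box=(abs(X)<.05)&(abs(Y)<.05)
for nm,lo,hi in(("flange",.212,.234),("disc",.28,.31)):
    k=box&(Z>lo)&(Z<hi)
    if nm=="flange":k&=(im.min(-1)>110)&(im.max(-1)-im.min(-1)<40)
    if k.sum()<9: print(nm,k.sum()); continue
    print(nm,k.sum(),"z",np.percentile(Z[k],[5,50,95]).round(4),"X",np.percentile(X[k],[2,98]).round(4),"Y",np.percentile(Y[k],[2,98]).round(4))
    r=cv2.minAreaRect((np.stack([X[k],Y[k]],1)*1000).astype(np.float32));print(r)
    if nm=="flange":
        for x0 in np.arange(-.014,.014,.004):
            kk=k&(X>x0)&(X<x0+.004)
            if kk.sum()>5: print((x0*1e3).round(),np.percentile(Y[kk],[1,99]).round(4))
E
```

```text
flange 1880 z [0.2251 0.2267 0.2289] X [-0.0124  0.0126] Y [-0.014   0.0239]
((-0.09215354919433594, 0.6944198608398438), (27.272140502929688, 47.6532096862793), 2.1701834201812744)
-14.0 [-0.0213  0.0239]
-10.0 [-0.0039  0.024 ]
-6.0 [0.0036 0.024 ]
-2.0 [0.008  0.0239]
2.0 [0.0038 0.0241]
6.0 [0.0012 0.0242]
10.0 [-0.0205  0.0239]
disc 16266 z [0.2876 0.2976 0.3085] X [-0.0453  0.0456] Y [-0.0116  0.0137]
((0.01564788818359375, 1.252676010131836), (99.99676513671875, 32.26724624633789), 0.09194565564393997)
```

The flange is square to within 1°, offset under 1 mm, and its height is as expected. Descend, enter the mouth and touch down on the plate.

```bash
cat >> h.py <<'E'
DZ=.0208+.0003   # command z of TCP above flange underside
def P_(x,y,zf):  # slot-frame flange pose -> TCP command
    return SLOT+x*E+y*N+[0,0,zf+DZ]
def st(bot):
    s=bot.observe(); d=s["ee_pos"]-SLOT; f=s["wrist_force"]
    return round(s["time"],2),np.round([d@E*1e3,d@N*1e3,(d[2]-.0208)*1e3],2),np.round([f@E,f@N,f[2]],2)
E
python3 - <<'E'
from h import *
from rig import bot
y=.0007
bot.movel(P_(-.036,y,.0035),ori(SY),speed=.12);print(st(bot))
for x in(-.02,-.01,-.004,.002):
    bot.movel(P_(x,y,.0035),speed=.04);print(st(bot))
    if abs(st(bot)[2][0])>5: break
else:
    f0=st(bot)[2][2]
    for z in np.arange(.003,-.003,-.0005):
        bot.movel(P_(.002,y,z),speed=.01);s=st(bot);print(round(z*1e3,1),s)
        if s[2][2]-f0>1.5: break
E
```

```text
(9.57, array([-35.31,   0.68,   4.75]), array([-0.38, -0.18,  0.21]))
(10.12, array([-19.92,   0.69,   3.7 ]), array([ 0.52, -0.02, -1.09]))
(10.53, array([-9.84,  0.68,  3.78]), array([ 0.4 , -0.  , -0.88]))
(10.82, array([-3.79,  0.66,  3.87]), array([ 0.53, -0.49, -0.64]))
(11.12, array([2.21, 0.69, 3.86]), array([-0.29, -0.15, -0.93]))
3.0 (11.38, array([1.86, 0.72, 3.2 ]), array([ 0.36, -1.08, -1.12]))
2.5 (11.62, array([1.93, 0.72, 2.76]), array([-0.2 , -0.36, -1.6 ]))
2.0 (11.88, array([1.96, 0.69, 2.23]), array([ 0.3 ,  1.18, -1.57]))
1.5 (12.12, array([1.96, 0.72, 1.73]), array([-0.2 , -0.  ,  0.03]))
1.0 (12.38, array([1.97, 0.68, 1.25]), array([ 0.38, -0.31, -0.28]))
0.5 (12.62, array([1.97, 0.71, 0.75]), array([ 0.16,  0.39, -1.13]))
0.0 (12.88, array([1.99, 0.68, 0.28]), array([-1.22,  0.45, -0.52]))
-0.5 (13.12, array([2.15, 0.72, 0.01]), array([-0.86,  1.16,  0.75]))
```

```bash
python3 - <<'E'
from h import *
from rig import bot
y=.0007; z=.0003
bot.movel(P_(.002,y,z),speed=.01);print(st(bot))
xs=list(np.arange(.005,.0431,.003))+list(np.arange(.044,.0841,.001))
for x in xs:
    bot.movel(P_(x,y,z),speed=.03 if x<.0435 else .012)
    f=[];
    s=st(bot);f=s[2][0]
    if f<-4: bot.wait(.05); s=st(bot)
    print(round(x*1e3),s)
    if abs(s[2][0])>(7 if x>.0435 else 8) or abs(s[2][1])>8 or abs(s[2][2])>10: print("halt");break
    if s[0]>40: break
E
```

```text
(13.38, array([1.95, 0.7 , 0.53]), array([-0.26, -0.56, -0.34]))
5 (13.62, array([5.13, 0.69, 0.54]), array([ 0.35,  0.31, -0.81]))
8 (13.88, array([8.16, 0.68, 0.62]), array([-0.63,  0.27, -0.63]))
11 (14.12, array([11.15,  0.68,  0.63]), array([-0.51,  0.12, -0.52]))
14 (14.38, array([14.16,  0.7 ,  0.65]), array([ 0.27, -1.01, -0.72]))
17 (14.62, array([17.16,  0.69,  0.64]), array([-0.42, -0.16, -1.26]))
20 (14.88, array([20.15,  0.7 ,  0.63]), array([-0.77, -0.87, -0.55]))
23 (15.12, array([23.16,  0.68,  0.65]), array([-0.49,  0.44, -0.68]))
26 (15.38, array([26.16,  0.69,  0.63]), array([-1.08,  0.33, -1.04]))
29 (15.62, array([29.14,  0.69,  0.62]), array([ 0.58, -0.22, -1.4 ]))
32 (15.88, array([32.17,  0.68,  0.65]), array([ 0.48,  0.22, -1.31]))
35 (16.12, array([35.33,  0.72,  0.91]), array([-0.86, -0.28,  1.53]))
38 (16.38, array([38.36,  0.7 ,  0.88]), array([-0.36,  0.69,  1.63]))
41 (16.62, array([41.5 ,  0.68,  0.87]), array([-0.92, -0.3 ,  1.62]))
44 (17.02, array([44.31,  0.7 ,  0.77]), array([ 1.24, -0.36,  2.15]))
45 (17.27, array([45.08,  0.7 ,  0.62]), array([-
[... 1524 characters left out ...]
ay([67.1 ,  0.67,  0.61]), array([ 0.25, -0.61,  1.9 ]))
68 (23.02, array([68.11,  0.7 ,  0.62]), array([ 0.62, -0.14,  1.57]))
69 (23.27, array([69.11,  0.67,  0.62]), array([-0.08, -0.87,  1.13]))
70 (23.52, array([69.88,  0.72,  0.11]), array([ 0.4 , -0.55, -1.21]))
71 (23.77, array([70.77,  0.7 ,  0.22]), array([ 0.01,  0.  , -1.23]))
72 (24.02, array([71.55,  0.71,  0.25]), array([-1.74,  0.01, -0.59]))
73 (24.27, array([72.32,  0.74,  0.23]), array([-3.86,  0.18, -0.53]))
74 (24.57, array([73.03,  0.73,  0.28]), array([-5.58,  0.12,  0.51]))
75 (24.88, array([73.63,  0.72,  0.33]), array([-6.5 ,  0.44,  3.27]))
76 (25.18, array([74.22,  0.74,  0.35]), array([-8.84, -0.02,  3.63]))
halt
```

Vertical load appeared at x≈35 mm, when the flange met the catch. It dropped at 70 mm, when the teeth came up, and the stop built up force from about 72 mm. I'll ease off the push, open and check.

```bash
python3 - <<'E'
from h import *
from rig import bot
for x in np.arange(.0755,.070,-.0005):
    bot.movel(P_(x,.0007,.0003),speed=.01);s=st(bot);print(s)
    if s[2][0]>-2.: break
bot.let_go();print(st(bot))
p=bot.observe()["ee_pos"];bot.movel(p+[0,0,.13],speed=.12)
q=P_(.02,.0,0);q[2]=.36
bot.reach(q,ori(SY));print(st(bot))
c=look(bot,"w3");P=cloud(c);d=P-SLOT;X=d@E;Y=d@N;Z=d[...,2]
k=(abs(X-.07)<.05)&(abs(Y)<.03)&(Z>.058)&(Z<.08)
print(k.sum(),X[k].mean(),Y[k].mean(),np.percentile(X[k],[1,99]),np.percentile(Y[k],[1,99]),np.percentile(Z[k],[5,50,95]))
k=(abs(X-.07)<.05)&(abs(Y)<.03)&(Z>.02)&(Z<.055);print("rod",k.sum(),np.percentile(X[k],[2,98]),np.percentile(Y[k],[2,98]))
r,cc=np.argwhere(k).mean(0).astype(int);print(r,cc)
a=c["image"][max(0,r-80):r+80,max(0,cc-110):cc+110,::-1];cv2.imwrite("pics/w3z.png",cv2.resize(a,None,fx=3.5,fy=3.5,interpolation=cv2.INTER_CUBIC))
E
```

```text
(25.43, array([73.95,  0.75,  0.3 ]), array([-7.89,  0.29,  3.09]))
(25.68, array([73.68,  0.74,  0.3 ]), array([-7.31, -0.54,  2.52]))
(25.93, array([73.41,  0.74,  0.3 ]), array([-6.34, -0.36,  1.3 ]))
(26.18, array([73.12,  0.72,  0.29]), array([-4.68, -1.19,  0.2 ]))
(26.43, array([72.9 ,  0.71,  0.3 ]), array([-5.46,  0.61,  0.71]))
(26.68, array([72.73,  0.72,  0.34]), array([-4.17, -0.68, -0.72]))
(26.93, array([72.53,  0.67,  0.58]), array([-3.88, -0.11, -2.28]))
(27.18, array([72.27,  0.66,  0.77]), array([-2.87, -0.27, -1.08]))
(27.43, array([71.9 ,  0.7 ,  0.91]), array([-1.31,  0.29, -0.87]))
(28.06, array([71.56,  0.7 ,  0.63]), array([-0.44,  0.3 ,  0.32]))
(29.81, array([ 1.9910e+01, -1.0000e-02,  2.2773e+02]), array([0.82, 0.69, 0.17]))
523 0.07056627418996048 0.0010417777841746877 [0.05751142 0.08365837] [-0.01253821  0.01408075] [0.06681497 0.06799822 0.06914676]
rod 45 [0.0617354  0.07392903] [0.00019267 0.00975832]
163 360
```

View pics/w3z.png

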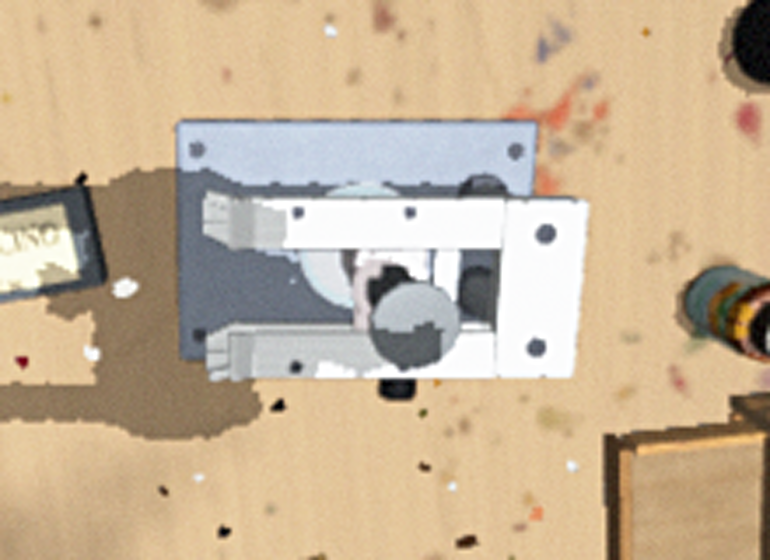

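The picture shows the released syringe upright in the slot, disc at crop (415,325) and flange edge at (370,290) under the lips. The cloud puts the disc at slot x 70.6 mm, y 1.0 mm and 68.0 mm above the plate, which matches a flange lying flat. The catch load disappeared 1 to 1.5 mm before the stop, so I'm handing in.

```bash
python3 -c "
from rig import bot
print(bot.job_done())"
```

```text
the job is handed in; nothing more can be done
None
```

The charged syringe is in the dosing stand, upright and against the stop, released and handed in after about 30 s of the 51 s; I inferred that the catch came up from the drop in load just before the stop rather than seeing it, the highest push I read was about 9 N, and no verdict was returned.

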